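Open the bench fume hood to its working height and push the work holder in

TASK

Get the bench fume hood ready for work with gentle fingertip pushes; never grip, lift or carry anything. First press the fan button on the small grey switch box fully down to start the extraction, then push the hood's sliding window up from beneath its lip until the top face of the lip is level with the pointer clamped on the side post. Last, push the round dark-topped work holder across the table, under the raised lip, until it stands wholly behind the window inside the hood, with the window still at the pointer and everything else left where it stood.

Things in the scene. Friction and masses are not known exactly. Their poses are not given: they have to be found in the camera images.
- hood: bench fume hood, fixed, 316 wide (y) x 215 deep x 455 mm high, no floor. Origin on the table in the middle of the opening, in the plane of the sliding window; x into the hood, y to its left, z up; its yaw varies. Front posts at |y| = 108 to 130 mm, x = -17 to 20; counterweights outside them. White header from z = 258 up, its front at x = -17. Inside: 216 mm wide, 190 mm deep. Pane 5 mm thick.
- sash: the clear sliding window with its lip. Origin: middle of the lip's lower front edge, axes as the hood's; it only slides along z, from 30 to 230 mm above the table, starting at 90 to 120. The lip is an aluminium ledge 10 mm thick, 190 mm wide, out to 34 mm in front of the window's plane, its flat underside free. Counterweighted, it stays where left; 3 N friction (up to 4.5 N to push up), damping about 6 N s/m.
- lip_top (a point): point on the top face of that same lip at its left (+y) end, 10 mm above the underside, 18 mm in front of the window's plane; moves with the window. This is the height that must be level with the pointer.
- height_mark: working-height pointer: a black clip 30 mm wide and 18 mm high with a steel thumb screw, clamped on the front of the hood's left (+y) post, with a thin dark pointed finger toward the lip's left end. Origin at the tip of the pointer, 23 mm in front of the window's plane and 99 mm left of the hood's middle. It is fixed; its height above the table varies between 205 and 232 mm.
- fan_box: grey switch box 80 x 66 x 42 mm on the table, fixed, to the left or the right of the work; it may trade places with the pump bottle. Origin at the middle of its underside, z up. It carries one round grey button in a black collar and a small lamp.
- fan_button_top (a point): middle of the top of the round fan button, 26 mm across, about 63 mm above the table, 6 mm from the box's middle; it is pressed straight down and springs back.
- fan_button (a joint): travel of the fan button in m: 0 = up, 0.006 = fully down; about 1.5 N starts it moving and 5 N holds it fully down.
- chuck: round work holder: aluminium ring with a dark slotted top, 68 mm across, 44 mm high, 0.32 kg (varies), loose on the table in front of the hood. Origin at the middle of its underside, z up.
- pump_bottle: bystander: white dispenser bottle with a red dish on top, 65 mm across, 147 mm high; origin at the middle of its underside.
- swab_pot: bystander: clear pot of cotton swabs, 52 mm across, 101 mm high; origin at the middle of its underside.
- flux_syringe: bystander: syringe lying on the table, 117 x 24 x 18 mm; origin below its middle.
- tweezers: bystander: steel tweezers lying on the table, 129 x 11 x 8 mm; origin below their middle.
- tape_roll: bystander: roll of amber tape lying flat, 65 mm across, 12 mm high; origin at the middle of its underside.
- loupe: bystander: black loupe standing on the table, 38 mm across, 32 mm high; origin at the middle of its underside.
Things that resemble listed ones, but are neither listed nor needed, are in the scene too. Leave any red look-alike of the chuck alone.

How it is judged:
On the way, in this order (a step that is already met when the one before it is completed fails the run):
1. the fan button is pressed fully down (value of joint fan_button above 0.0045 m), for 0.1 s.
2. the top of the lip is level with the pointer (within 5 mm) (z of lip_top in the frame of height_mark between -0.005 and 0.005 m), for 0.3 s.
3. the work holder is inside the hood, behind the window (x of chuck in the frame of hood above 0.035 m), for 0.2 s.
At the end, for the whole second after the job is handed in: The top face of the lip is within 5 mm of the pointer's height and the window is at rest; the work holder stands upright and at rest on the table inside the hood, its middle at least 35 mm behind the window's plane (all of step 2 and linear speed of sash below 0.005 m/s and x of chuck in the frame of hood between 0.035 and 0.16 m and y of chuck in the frame of hood between -0.078 and 0.078 m and height (world z) of chuck below 0.005 m and angle between chuck's own z axis and vertical below 0.1 rad and linear speed of chuck below 0.01 m/s); the robot touches nothing.
It fails at once if the work holder is lifted or tipped (height (world z) of chuck above 0.008 m or angle between chuck's own z axis and vertical above 0.3 rad).
It fails at once if the work holder is pinched or rammed (more than 20 N from the fingers) (contact force between the fingers and chuck above 20 N).
It fails at once if the window or its lip is pinched or rammed (more than 20 N from the fingers) (contact force between the fingers and sash above 20 N).
It fails at once if a bystander is moved more than 20 mm (distance of any of pump_bottle, swab_pot, flux_syringe, tweezers, tape_roll, loupe from where it was at the start of the episode above 0.02 m).
It also fails if it takes over 67 s, if anything falls off the work surface, if the arm or the gripper's body presses on something with over 40 N, if the wrist force passes 120 N, or if a joint passes its speed limit or range.

ROBOT

A 6-joint arm with a two-finger parallel gripper is mounted at the origin on a cart in front of the work surface, level with it; the furniture and walls round the work are solid. World frame = base frame: x ahead of the robot, y to its left, z up, the work surface at z = 0. Lengths are in m, angles in rad, forces in N, time in s.
With the tool pointing down it reaches from about 0.35 to 0.775 m from the base axis. Payload 5.5 kg.
Tool frame: the origin (TCP) lies at the very end of the fingers, on their centre line; the grasp point (between the pads) lies env.hold_point_z behind it (env.hold_point_z is the distance from the TCP to the grasp point, in m); z points along the fingers, y is the line along which they close (so a half turn about z gives the same grasp; the last joint's range is limited). The gripper opens to 85 mm and grips with 20 to 120 N. Pads are 22 mm wide; open, the fingers measure 114 mm over their backs; the gripper's body (76 mm by 85 mm) begins 54 mm behind the grasp point. The pads swing forward as they close: fully open they stand 13 mm farther back than shut.
Start: joints at [1.153, 0.313, 0.046, 1.304, 0, 1.431], TCP at [0.158, 0.553, 0.231] pointing down, gripper open.
Joint ranges: [-2.76, 2.76], [-0.86, 1.69], [-1.03, 1.26], [-2.2, 2.34], [-1.47, 1.5], [-3.14, 3.14]. Speed limits (rad/s): [2.57, 2.57, 3.14, 3.14, 3.14, 3.14].

INTERFACE

Orientations are given as a unit quaternion [w, x, y, z].
In Python, from workcell import env gives the robot as it stands.
- The arm moves only by the tool carry_out, never from a script. Its argument "steps" is a list of rows, each a list of 3 entries, a list of its own where there are three numbers: the turn, a rotation vector about the tool's x, y, z in degrees, then the shift along the tool's x, y, z in cm, then the closure in counts, from 0 (fully open) to 255 (shut). A call has exactly 8 rows; each row is the pose to reach, as a shift and turn from the pose commanded when the call began, along the tool's axes at that moment; what a row does not reach only later rows make up. A row lasts 1/8 s, in which the tool goes at most 62.5 mm and 10.7 degrees, less where a joint would pass 70% of its speed; a pose out of reach is approached as far as the arm can. A call with a gripper value outside its range is refused whole. The fingers move at their own pace and stop on an object; "force" is the grip in N (left out, the last holds). Time passes only in rows, so rows that repeat a pose let the fingers close, or fill a call up. It gives the time, the measured TCP pose, the force, the opening and the grip force at its end, in the units of the state.
- env.get_state(): the state, without advancing time (a new reading comes with each control period).
- env.read_camera(name): name is "scene" or "top" or "wrist"; returns (picture, depth): 420x560x3 uint8, red, green, blue; 420x560 float32, m along the optical axis (not along the pixel's ray), 0 where there is no reading.
- env.get_calibration(name): a dict with "fx", "fy", "cx", "cy" (pixels), "origin" and "orientation" of the camera in the world. Camera axes: x right, y up, looking along -z (the intrinsics and any distortion apply to the point x, -y, -z); pixel columns grow to the right and rows downward; lengths in m; the calibration is good to about 2 mm. A picture is of the moment at which its call begins: read the wrist's pose just before it. get_calibration takes no time and is no camera call; for the wrist camera it gives the pose at the moment of the call.
- env.hand_in(): hands the job in; it is judged then, once.
The state is a dict: "clock": time; "joint_pos": joint angles; "qvel": joint speeds; "tau": joint torques, N m; "tcp_pos": TCP position; "orientation": TCP orientation; "wrist_force": force on the tool from outside, world axes, zero at the start; "ft_torque": the same for the moment, N m; "finger_gap": finger opening in m; "grip_force": force on a finger pad.
Only numpy, scipy, OpenCV 4.12 (cv2) and the standard library are available. Lean on these libraries where they do the work, as an engineer would, in place of code of your own. Each camera call takes 0.05 s, during which the arm holds its last target. There are 200 camera calls.

## Working session

There is one attempt and no reset: what is moved stays moved. The work goes in short steps, Python scripts to look and compute and a tool call to move; the robot and the scene stay as the last step left them, time stands still between calls to the robot, and variables do not carry over. Pictures are saved under pics/ and viewed, at most 10 in all, crops included, and the job is handed in when it is done.

Besides the shell and the picture viewer there is one more tool, called after "Request:" in YAML: its name, and indented under it one key for each argument. carry_out: Moves the arm, as the interface text tells. Its arguments: {"type":"object","properties":{"steps":{"type":"array","items":{"type":"array"}},"force":{"type":"number"}},"required":["steps"]}

```bash
mkdir -p pics; ls
cat > h.py <<'E'
from workcell import env
import numpy as np, cv2
from scipy.spatial.transform import Rotation as R
def RQ(q): return R.from_quat([q[1],q[2],q[3],q[0]])
def snap(n,f):
    c=env.get_calibration(n); p,d=env.read_camera(n)
    cv2.imwrite(f'pics/{f}.png',p[:,:,::-1]); np.savez(f'pics/{f}.npz',p=p,d=d,c=np.array(c,dtype=object)); return p,d,c
def load(f):
    z=np.load(f'pics/{f}.npz',allow_pickle=True); return z['p'],z['d'],z['c'].item()
def ray(c,u,v):
    r=np.array([(u-c['cx'])/c['fx'],-(v-c['cy'])/c['fy'],-1.]); return RQ(c['orientation']).apply(r)
def pt(c,d,u,v): return np.array(c['origin'])+ray(c,u,v)*d[int(v),int(u)]
def atz(c,u,v,z):
    o=np.array(c['origin']);r=ray(c,u,v); return o+r*(z-o[2])/r[2]
def proj(c,P):
    q=RQ(c['orientation']).inv().apply(np.array(P)-np.array(c['origin']))
    return np.stack([c['cx']+c['fx']*q[...,0]/-q[...,2], c['cy']+c['fy']*q[...,1]/q[...,2]],-1)
E
python3 - <<'E'
from h import *
for n in ['scene','top']:
    p,d,c=snap(n,n+'0'); print(c)
s=env.get_state(); print(s, env.hold_point_z)
E
```

```text
pics
{'fx': 388.33511794230475, 'fy': 388.33511794230475, 'cx': 276.57921360922586, 'cy': 213.29830156520242, 'origin': array([-0.2114934 , -0.3662431 ,  0.55406144]), 'orientation': array([ 0.73332601,  0.43615464, -0.27888147, -0.44071218])}
{'fx': 446.1067603527948, 'fy': 446.1067603527948, 'cx': 281.5070543135432, 'cy': 206.24741943430578, 'origin': array([ 0.30730751, -0.02765092,  1.14148292]), 'orientation': array([-0.6912159 , -0.07329537,  0.07315836,  0.71518964])}
{'clock': 0.1, 'joint_pos': array([ 1.15337954e+00,  3.13934303e-01,  4.50847254e-02,  1.30358531e+00,
       -1.61137521e-05,  1.43122154e+00]), 'qvel': array([-0.00073539, -0.00148359,  0.00162488,  0.00093802, -0.00090278,
       -0.00118925]), 'tau': array([ 4.00610967e-03, -4.81723166e+01,  2.99244386e+01,  1.27477982e-02,
       -3.27274915e-05,  2.14234808e-05]), 'tcp_pos': array([0.15752608, 0.55253014, 0.23048969]), 'orientation': array([-2.17481466e-04,  1.38474537e-01,  9.90365655e-01, -7.89927705e-04]), 'wrist_force': array([ 0.33361555,  1.31392538, -0.37974106]), 'ft_torque': array([-0.02742136, -0.0059145 , -0.05174815]), 'grip_force': 0.0, 'finger_gap': 0.08552724889871693} 0.0187
```

View pics/scene0.png

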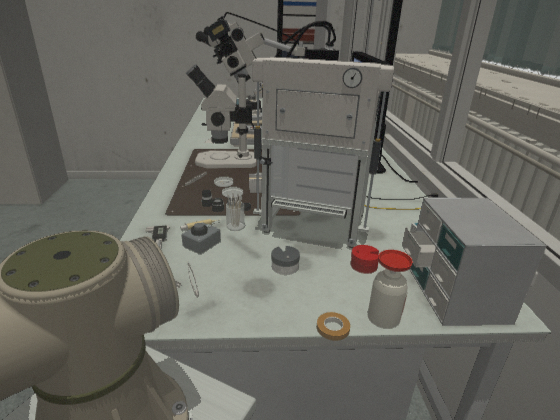

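View pics/top0.png

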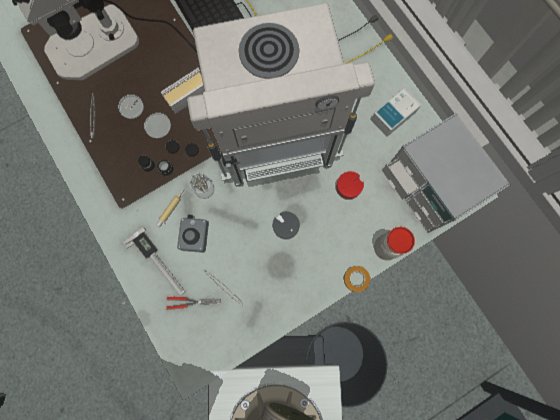

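Scene: switch box at (202,237), chuck at (286,258), the red look-alike at (365,258), the lip around (310,208). Top: button at about (193,235), chuck at (286,225), lip around (285,167).

Run:
```python
from h import *
p,d,c=load('top0'); ps,ds,cs=load('scene0')
a=cv2.resize(p[90:260,170:370],None,fx=3.9,fy=3.9,interpolation=cv2.INTER_CUBIC)[:600]
cv2.imwrite('pics/c1.png',a[:,:,::-1])
b=cv2.resize(ps[120:260,240:390],None,fx=4.2,fy=4.2,interpolation=cv2.INTER_CUBIC)
cv2.imwrite('pics/c2.png',b[:,:,::-1])
for n,u,v in [('button',193,235),('chuck',286,225),('pot',202,184),('lipL',250,172),('lipR',322,160),('red',350,185)]: print(n,pt(c,d,u,v).round(4))
for n,u,v in [('button',201,229),('chuck',285,252),('lipL',276,205),('lipR',343,212)]: print('s',n,pt(cs,ds,u,v).round(4))
```

```text
button [0.4703 0.1872 0.0615]
chuck [ 0.4909 -0.041   0.0399]
pot [0.5894 0.1597 0.0945]
lipL [0.6116 0.0418 0.1081]
lipR [ 0.6372 -0.1334  0.1035]
red [ 0.588  -0.2073  0.0418]
s button [0.466  0.1826 0.0575]
s chuck [ 0.4959 -0.0404  0.0427]
s lipL [0.5933 0.0356 0.1071]
s lipR [ 0.6377 -0.1303  0.1096]
```

View pics/c1.png

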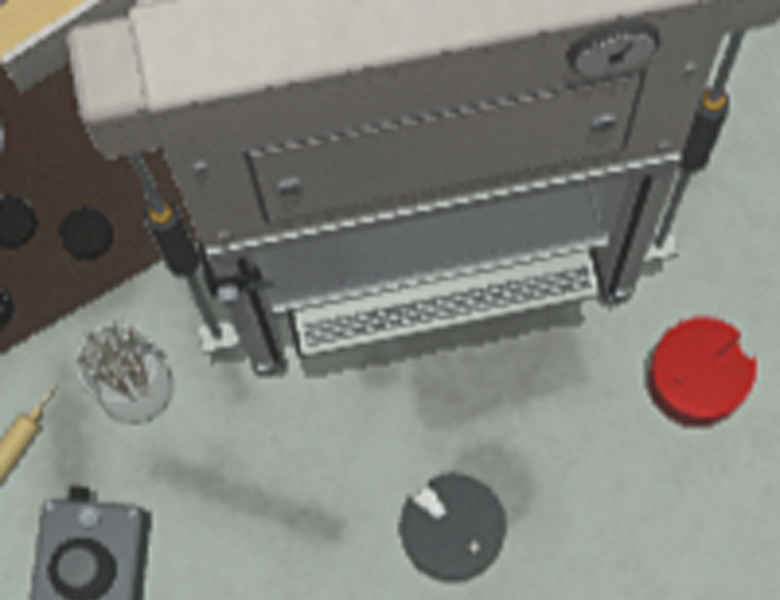

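View pics/c2.png

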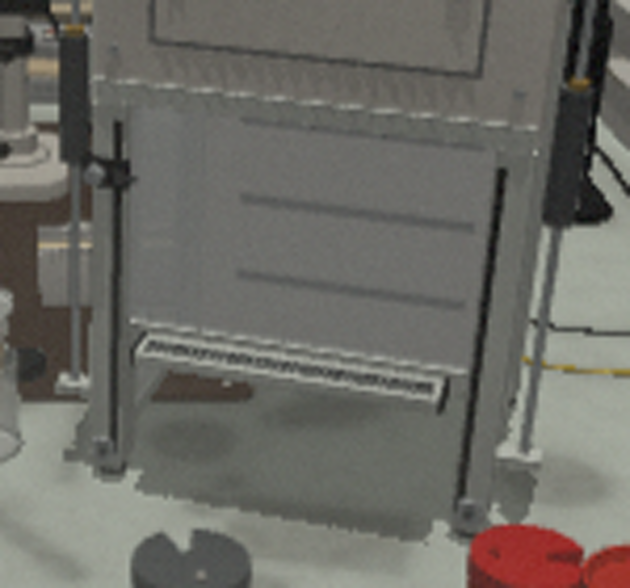

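The crops show the lip's front-left corner at top crop (302,353) and scene crop (133,358), and its front-right corner at (598,298) and (438,405). The pointer clip is at top crop (240,280) and scene crop (115,173), with its tip at about (133,178).

```bash
cat >> h.py <<'E'
def tri(obs):
    A=np.zeros((3,3));b=np.zeros(3);L=[]
    for c,u,v in obs:
        r=ray(c,u,v);r/=np.linalg.norm(r);M=np.eye(3)-np.outer(r,r);A+=M;b+=M@np.array(c['origin']);L.append((M,np.array(c['origin'])))
    x=np.linalg.solve(A,b); return x.round(4),[round(float(np.linalg.norm(M@(x-o))),4) for M,o in L]
E
python3 - <<'E'
from h import *
p,d,c=load('top0'); ps,ds,cs=load('scene0')
T=lambda a,b:(c,170+a/3.9,90+b/3.9)
S=lambda a,b:(cs,240+a/4.2,120+b/4.2)
for n,t,s in [('lipFL',(302,353),(133,360)),('lipFR',(600,298),(438,406)),('tip',(265,287),(133,178)),('postLbase',(270,370),(113,470)),('postRbase',(617,297),(470,530)),('chucktop',(452,527),(191,558)),('screw',(228,292),(96,174))]:
    print(n,*tri([T(*t),S(*s)]))
print(atz(*T(452,527),.044),atz(*T(82,566),.063),atz(*T(302,353),.107), atz(*T(600,298),.107))
# chuck from depth cloud
def cloud(c,d,m):
    v,u=np.nonzero(m&(d>0)); r=np.stack([(u-c['cx'])/c['fx'],-(v-c['cy'])/c['fy'],-np.ones(len(u))],1)*d[v,u][:,None]
    return RQ(c['orientation']).apply(r)+c['origin']
for n,cc,dd in (('top',c,d),('scene',cs,ds)):
    P=cloud(cc,dd,np.ones_like(dd,bool))
    for nm,ctr,zr,rad in (('chuck',(.493,-.041),(.038,.05),.045),('button',(.468,.185),(.055,.072),.025)):
        q=P[(np.hypot(P[:,0]-ctr[0],P[:,1]-ctr[1])<rad)&(P[:,2]>zr[0])&(P[:,2]<zr[1])]
        print(n,nm,len(q),(q.min(0)/2+q.max(0)/2).round(4),q.mean(0).round(4))
E
```

```text
lipFL [0.5925 0.0483 0.1021] [0.0005, 0.0005]
lipFR [ 0.6207 -0.1381  0.1061] [0.0015, 0.0015]
tip [0.6008 0.0577 0.2168] [0.0028, 0.0028]
postLbase [0.6093 0.0741 0.0069] [0.004, 0.004]
postRbase [ 0.6498 -0.1598  0.0106] [0.0015, 0.0015]
chucktop [ 0.4908 -0.0422  0.0437] [0.0017, 0.0017]
screw [0.5981 0.0796 0.2161] [0.0013, 0.0013]
[ 0.48989093 -0.0406859   0.044     ] [0.46997996 0.19168748 0.063     ] [0.59094516 0.04842276 0.107     ] [ 0.61976175 -0.13662808  0.107     ]
top chuck 445 [ 0.4923 -0.041   0.0421] [ 0.4904 -0.0421  0.0407]
top button 102 [0.4703 0.1918 0.0609] [0.4692 0.1945 0.0617]
scene chuck 354 [ 0.4928 -0.0422  0.0418] [ 0.4892 -0.0439  0.0414]
scene button 81 [0.4672 0.1896 0.0604] [0.4673 0.1901 0.061 ]
```

Request:
carry_out:
  steps:
    - [[0, 0, -3], [-5, -3.3, 1.5], 255]
    - [[0, 0, -6], [-10, -6.6, 3], 255]
    - [[0, 0, -9], [-15, -9.9, 5], 255]
    - [[0, 0, -12], [-20, -13.1, 7], 255]
    - [[0, 0, -15], [-25, -16.4, 9], 255]
    - [[0, 0, -18], [-30, -19.7, 11], 255]
    - [[0, 0, -21], [-35, -23, 12.5], 255]
    - [[0, 0, -24.5], [-39.8, -26.3, 14], 255]
  force: 20

```text
clock: 1.1
tcp_pos: [0.4692, 0.1892, 0.0906]
orientation: [-0.0, -0.076, 0.997, 0.0]
wrist_force: [0.5, 0.3, 1.0]
finger_gap: 0.0001
grip_force: 0.0
```

Run:
```python
from h import *
s=env.get_state(); p,d,c=snap('wrist','w1'); print(s['clock'],s['tcp_pos'],s['orientation'],s['wrist_force'],s['finger_gap'],c)
cv2.imwrite('pics/w1b.png',p[:,:,::-1])
B=RQ(s['orientation']); print(proj(c,np.array([[.469,.191,.063],s['tcp_pos']])))
```

```text
1.1 [0.4692335  0.18924641 0.09059249] [-4.20311015e-05 -7.57662935e-02  9.97125594e-01  1.26872642e-04] [0.49103918 0.26968443 0.9858186 ] 0.00014386562182026698 {'fx': 315.7571113125071, 'fy': 315.7571113125071, 'cx': 279.85013672006596, 'cy': 214.04076965853324, 'origin': array([0.38679956, 0.17566243, 0.23331548]), 'orientation': array([ 0.64282654, -0.10603574, -0.12384641,  0.7484601 ])}
[[284.31376976 254.8851456 ]
 [281.61335448 278.71305936]]
```

View pics/w1.png

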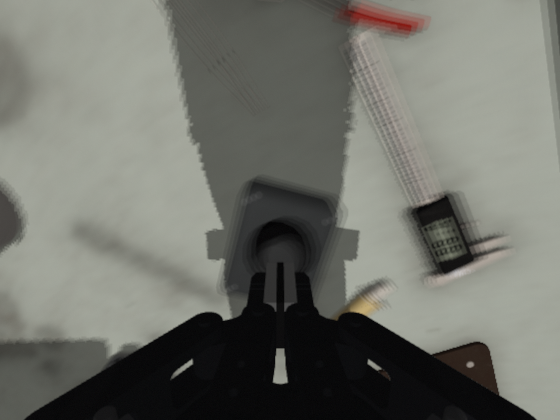

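The wrist view shows the button's collar centred near (283,248), directly under the fingertips at about x=0.466.

Request:
carry_out:
  steps:
    - [[0, 0, 0], [0.2, 0, 1], 255]
    - [[0, 0, 0], [0.2, 0, 2], 255]
    - [[0, 0, 0], [0.2, 0, 2.6], 255]
    - [[0, 0, 0], [0.2, 0, 2.9], 255]
    - [[0, 0, 0], [0.2, 0, 3.2], 255]
    - [[0, 0, 0], [0.2, 0, 3.4], 255]
    - [[0, 0, 0], [0.2, 0, 3.5], 255]
    - [[0, 0, 0], [0.2, 0, 3.5], 255]

```text
clock: 2.15
tcp_pos: [0.466, 0.1913, 0.057]
orientation: [0.0, -0.075, 0.997, 0.001]
wrist_force: [-4.4, 2.8, 8.2]
finger_gap: 0.0001
grip_force: 4.0
```

Request:
carry_out:
  steps:
    - [[0, 0, 0], [0, 0, 0.1], 255]
    - [[0, 0, 0], [0, 0, 0.2], 255]
    - [[0, 0, 0], [0, 0, 0.2], 255]
    - [[0, 0, 0], [0, 0, 0.2], 255]
    - [[0, 0, 0], [0, 0, 0.2], 255]
    - [[0, 0, 0], [0, 0, 0.2], 255]
    - [[0, 0, 0], [0, 0, 0.2], 255]
    - [[0, 0, 0], [0, 0, 0.2], 255]

```text
clock: 3.15
tcp_pos: [0.4662, 0.1913, 0.0567]
orientation: [0.001, -0.075, 0.997, 0.001]
wrist_force: [-9.7, 1.4, 22.2]
finger_gap: 0.0002
grip_force: 11.2
```

```bash
cat >> h.py <<'E'
O=np.array([.640,-.0395,0]); YAW=.15
def H(x,y,z): # hood -> world
    return O+R.from_euler('z',YAW).apply([x,y,z])
def toH(P): return R.from_euler('z',-YAW).apply(np.array(P)-O)
def ori(tilt,yaw=YAW): # tool: y along hood y, tilted forward by tilt deg
    b=np.column_stack([[-1,0,0],[0,1,0],[0,0,-1]])
    return R.from_euler('z',yaw)*R.from_euler('y',-tilt,degrees=True)*R.from_matrix(b)
def rel(p,q,P1,R1): # pose p,q -> shift cm, rotvec deg
    B=RQ(q) if not isinstance(q,R) else q
    return (B.inv().as_matrix()@(np.array(P1)-p)*100).round(2),np.degrees((B.inv()*R1).as_rotvec()).round(1)
E
python3 - <<'E'
from h import *
s=env.get_state(); p,q=s['tcp_pos'],s['orientation']; print(s['wrist_force'],p,s['grip_force'])
for P,t in ((H(-.17,-.06,.2),60),(H(-.1,-.06,.06),60)): print(P,rel(p,q,P,ori(t)))
pp,d,c=snap('scene','scene1'); a=pp[220:260,180:225]; b=load('scene0')[0][220:260,180:225]
cv2.imwrite('pics/lamp.png',cv2.resize(np.hstack([b,a]),None,fx=6,fy=6)[:,:,::-1])
E
```

```text
[-9.67651874  1.43257597 22.16137434] [0.46615717 0.19129624 0.05672496] 11.151817598438356
[ 0.4808752  -0.12423075  0.2       ] (array([  3.25, -31.4 , -14.38]), array([  0.1, -59.9,  -0. ]))
[ 0.55008918 -0.11377008  0.06      ] (array([ -3.73, -31.42,  -0.37]), array([  0.1, -59.9,  -0. ]))
```

View pics/lamp.png

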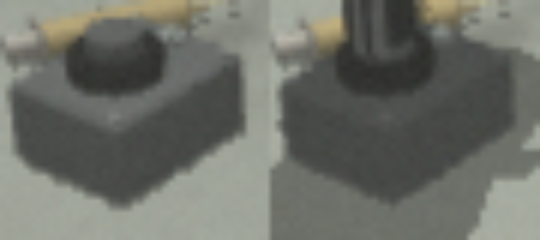

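The right half shows the button pushed flush into its collar under the fingertips, and the force jumped to 22 N with no further travel, so it is at the hard stop. Next: retreat and tilt toward the lip.

Request:
carry_out:
  steps:
    - [[0, 0, 0], [0, 0, -5], 255]
    - [[0, 0, 0], [0, 0, -10], 255]
    - [[0, -10, 0], [0.5, -5, -12], 255]
    - [[0, -20, 0], [1, -10, -14], 255]
    - [[0, -30, 0], [1.5, -15.5, -14.4], 255]
    - [[0, -40, 0], [2, -21, -14.4], 255]
    - [[0, -50, 0], [2.6, -26, -14.4], 255]
    - [[0, -60, 0], [3.2, -31.4, -14.4], 255]

```text
clock: 4.2
tcp_pos: [0.4848, -0.1246, 0.2118]
orientation: [0.47, -0.071, 0.879, 0.044]
wrist_force: [2.3, -0.5, -0.2]
finger_gap: -0.0001
grip_force: 0.0
```

Run:
```python
from h import *
s=env.get_state(); p,q=s['tcp_pos'],s['orientation']; print(p,toH(p),(RQ(q).inv()*ori(60)).as_rotvec(degrees=True), s['joint_pos'])
im,d,c=snap('wrist','w2'); 
for n,P in (('lipFL',H(-.034,.095,.106)),('lipFR',H(-.034,-.095,.106)),('tip',H(-.023,.099,.217)),('chuck',[.4905,-.042,.044])): print(n,proj(c,P).round(0))
for P,t in ((H(-.09,-.06,.05),60),(H(-.03,-.06,.05),60)): print(P,rel(p,q,P,ori(t)))
```

```text
[ 0.48481263 -0.12461428  0.21180744] [-0.1661641  -0.06096763  0.21180744] [ 1.09974147 -3.66409839  0.0158175 ] [-0.89017641 -0.26888677 -1.0276035   0.18150388  0.81455404 -0.77175162]
lipFL [431. 178.]
lipFR [244. 179.]
tip [445. 291.]
chuck [392.  38.]
[ 0.55997689 -0.1122757   0.05      ] (array([ 9.25, -0.19, 15.31]), array([ 1.1, -3.7,  0. ]))
[ 0.61930316 -0.10330941  0.05      ] (array([ 5.92, -0.29, 20.3 ]), array([ 1.1, -3.7,  0. ]))
```

View pics/w2.png

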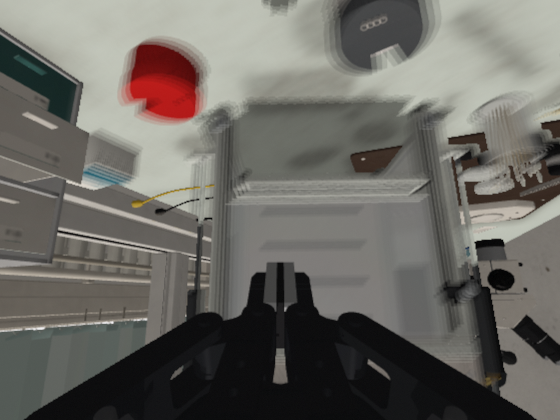

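The image is upside down. The lip runs from (243,188) to (428,188), with the pointer clip at (455,293) and the chuck at (385,30), consistent with my hood pose. Now I go down and under the lip.

Request:
carry_out:
  steps:
    - [[0.5, -1.5, 0], [3, 0, 5], 255]
    - [[1, -3, 0], [6.5, -0.1, 9.5], 255]
    - [[1, -3.7, 0], [9.8, -0.2, 14.5], 255]
    - [[1, -3.7, 0], [9.8, -0.2, 14.5], 255]
    - [[1, -3.7, 0], [8.6, -0.2, 16.2], 255]
    - [[1, -3.7, 0], [7.4, -0.2, 18], 255]
    - [[1, -3.7, 0], [6.2, -0.3, 19.8], 255]
    - [[1, -3.7, 0], [5.1, -0.3, 21.5], 255]

```text
clock: 5.25
tcp_pos: [0.6585, -0.1116, 0.0529]
orientation: [0.486, -0.069, 0.87, 0.046]
wrist_force: [0.7, 0.3, -0.3]
finger_gap: -0.0001
grip_force: 0.0
```

Run:
```python
from h import *
s=env.get_state(); p,q=s['tcp_pos'],s['orientation']; print(p,toH(p),(RQ(q).inv()*ori(60)).as_rotvec(degrees=True), s['joint_pos'],s['wrist_force'])
im,d,c=snap('scene','s2'); 
b=cv2.resize(im[120:260,240:390],None,fx=4.2,fy=4.2,interpolation=cv2.INTER_CUBIC)
cv2.imwrite('pics/s2c.png',b[:,:,::-1])
for z in (.065,.09,.12,.17): print(rel(p,q,H(-.015,-.06,z),ori(60)))
```

```text
[ 0.65849493 -0.11159316  0.05287228] [ 0.00751378 -0.07404748  0.05287228] [ 1.14133403 -1.6179577  -0.20746984] [-0.55044684  0.44472989 -1.02535313 -0.78242636  0.59928254 -0.41823909] [ 0.70151833  0.26941999 -0.26657245]
(array([ 0.15,  1.45, -2.52]), array([ 1.1, -1.6, -0.2]))
(array([-1.98,  1.49, -3.83]), array([ 1.1, -1.6, -0.2]))
(array([-4.53,  1.53, -5.41]), array([ 1.1, -1.6, -0.2]))
(array([-8.79,  1.59, -8.03]), array([ 1.1, -1.6, -0.2]))
```

View pics/s2c.png

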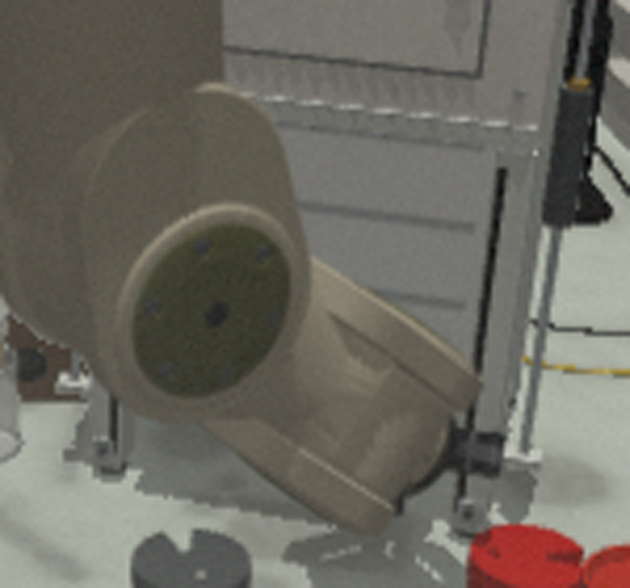

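The view is mostly blocked by the arm, but the chuck is at (190,560) and the red one at (525,560), both undisturbed. Joint 3 sits at its limit, so I reduce the tilt to 50° and re-centre.

Request:
carry_out:
  steps:
    - [[0.5, 4, 0], [0.6, 0.7, -1.2], 255]
    - [[1, 8.5, 0], [1.3, 1.4, -2.4], 255]
    - [[1, 8.5, 0], [1.3, 1.4, -2.4], 255]
    - [[1, 8.5, 0], [1.3, 1.4, -2.4], 255]
    - [[1, 8.5, 0], [1.3, 1.4, -2.4], 255]
    - [[1, 8.5, 0], [1.3, 1.4, -2.4], 255]
    - [[1, 8.5, 0], [1.3, 1.4, -2.4], 255]
    - [[1, 8.5, 0], [1.3, 1.4, -2.4], 255]

```text
clock: 6.3
tcp_pos: [0.6281, -0.1024, 0.0545]
orientation: [0.42, -0.068, 0.904, 0.034]
wrist_force: [-0.6, -0.5, 1.1]
finger_gap: -0.0002
grip_force: 0.0
```

```bash
cat > st.py <<'E'
from h import *
import sys
def st(t):
    s=env.get_state(); p,q=s['tcp_pos'],s['orientation']; print(s['clock'],'hood',toH(p).round(4),'q',s['joint_pos'].round(2),'F',s['wrist_force'].round(1),'roterr',(RQ(q).inv()*ori(t)).as_rotvec(degrees=True).round(1)); return p,q
E
python3 - <<'E'
from st import *
p,q=st(50)
for z in (.055,.07,.09,.12,.17): print(rel(p,q,H(-.022,-.06,z),ori(50)))
E
```

```text
6.3 hood [-0.0211 -0.0604  0.0545] q [-0.52  0.3  -0.99 -0.46  0.5  -0.47] F [-0.6 -0.5  1.1] roterr [ 0.3 -0.1 -0.1]
(array([ 0.02,  0.04, -0.1 ]), array([ 0.3, -0.1, -0.1]))
(array([-1.13,  0.05, -1.06]), array([ 0.3, -0.1, -0.1]))
(array([-2.66,  0.06, -2.35]), array([ 0.3, -0.1, -0.1]))
(array([-4.95,  0.07, -4.29]), array([ 0.3, -0.1, -0.1]))
(array([-8.77,  0.09, -7.51]), array([ 0.3, -0.1, -0.1]))
```

Request:
carry_out:
  steps:
    - [[0, 0, 0], [-0.4, 0, -0.3], 255]
    - [[0, 0, 0], [-0.8, 0, -0.7], 255]
    - [[0, 0, 0], [-1.1, 0, -1], 255]
    - [[0, 0, 0], [-1.5, 0, -1.3], 255]
    - [[0, 0, 0], [-1.9, 0, -1.6], 255]
    - [[0, 0, 0], [-2.3, 0, -1.9], 255]
    - [[0, 0, 0], [-2.7, 0, -2.3], 255]
    - [[0, 0, 0], [-3.1, 0, -2.6], 255]

```text
clock: 7.3
tcp_pos: [0.6279, -0.1024, 0.0952]
orientation: [0.42, -0.068, 0.904, 0.034]
wrist_force: [-2.7, -1.2, -1.6]
finger_gap: -0.0002
grip_force: 1.6
```

Run:
```python
from st import *
p,q=st(50)
for z in (.1,.12,.14,.16,.18): print(rel(p,q,H(-.022,-.06,z),ori(50)))
a,d,c=snap('top','t3'); cv2.imwrite('pics/t3c.png',cv2.resize(a[120:200,190:350],None,fx=4.5,fy=4.5,interpolation=cv2.INTER_CUBIC)[:,:,::-1])
```

```text
7.3 hood [-0.0214 -0.0603  0.0952] q [-0.52  0.2  -0.95 -0.32  0.5  -0.47] F [-2.7 -1.2 -1.6] roterr [ 0.3 -0.2 -0.1]
(array([-0.33,  0.04, -0.36]), array([ 0.3, -0.2, -0.1]))
(array([-1.86,  0.05, -1.65]), array([ 0.3, -0.2, -0.1]))
(array([-3.39,  0.05, -2.94]), array([ 0.3, -0.2, -0.1]))
(array([-4.91,  0.06, -4.23]), array([ 0.3, -0.2, -0.1]))
(array([-6.44,  0.07, -5.52]), array([ 0.3, -0.2, -0.1]))
```

View pics/t3c.png

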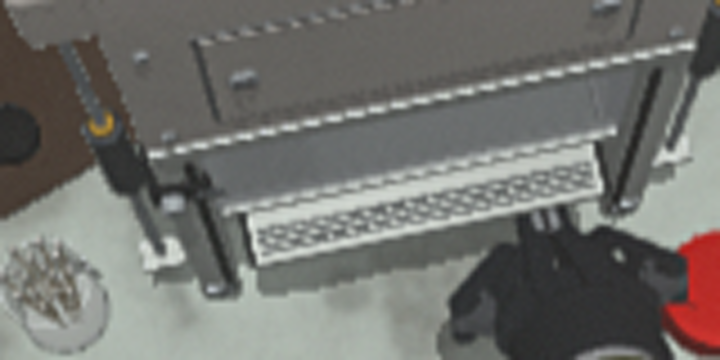

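The top view shows the fingertips under the lip's right part, with the lip's front-left corner at crop (258,263). I continue upward.

Request:
carry_out:
  steps:
    - [[0, 0, 0], [-0.6, 0, -0.5], 255]
    - [[0, 0, 0], [-1.1, 0, -1], 255]
    - [[0, 0, 0], [-1.7, 0, -1.5], 255]
    - [[0, 0, 0], [-2.3, 0, -2], 255]
    - [[0, 0, 0], [-2.8, 0, -2.4], 255]
    - [[0, 0, 0], [-3.4, 0, -2.9], 255]
    - [[0, 0, 0], [-3.9, 0, -3.4], 255]
    - [[0, 0, 0], [-4.5, 0, -3.9], 255]

```text
clock: 8.35
tcp_pos: [0.6276, -0.1028, 0.1554]
orientation: [0.42, -0.068, 0.904, 0.034]
wrist_force: [-1.1, 1.0, -3.1]
finger_gap: 0.0002
grip_force: 1.1
```

Run:
```python
from st import *
p,q=st(50)
a,d,c=snap('top','t4'); t=cv2.resize(a[120:200,190:290],None,fx=6,fy=6,interpolation=cv2.INTER_CUBIC)
b,e,cs=snap('scene','s4'); s=cv2.resize(b[130:220,245:295],None,fx=5.33,fy=5.33,interpolation=cv2.INTER_CUBIC)[:480,:200]
w,dw,cw=snap('wrist','w4')
h=np.zeros((600,800,3),np.uint8); h[:480,:600]=t; h[:480,600:]=s[:, :200]; cv2.imwrite('pics/m4.png',h[:,:,::-1])
for z in (.10,.12,.15,.17,.19,.21): P=H(-.034,.095,z); print(z,(proj(c,P)-[190,120])*6,(proj(cs,P)-[245,130])*5.33+[600,0], proj(cw,P))
print('tip',[(z,((proj(c,H(-.023,.099,z))-[190,120])*6).round(),((proj(cs,H(-.023,.099,z))-[245,130])*5.33+[600,0]).round()) for z in (.205,.217,.23)])
```

```text
8.35 hood [-0.0217 -0.0608  0.1554] q [-0.52  0.07 -0.87 -0.12  0.5  -0.47] F [-1.1  1.  -3.1] roterr [ 0.3 -0.1 -0.1]
0.1 [343.61560126 364.74158775] [738.82544302 407.31175474] [570.31354457 167.32930926]
0.12 [339.62817304 351.49438188] [739.56742812 370.41735814] [583.22119836 201.2072544 ]
0.15 [333.36253579 330.67841176] [740.70651713 313.77740437] [604.87064642 258.02926294]
0.17 [328.98290609 316.1282172 ] [741.48389456 275.12316342] [621.09379005 300.60917552]
0.19 [324.43002915 301.00245323] [742.27614138 235.72955762] [639.0107468  347.63473785]
0.21 [319.69341772 285.26627859] [743.08368836 195.57516865] [658.90139687 399.84053474]
tip [(0.205, array([305., 263.]), array([743., 197.])), (0.217, array([302., 253.]), array([743., 173.])), (0.23, array([299., 242.]), array([744., 146.]))]
```

View pics/m4.png

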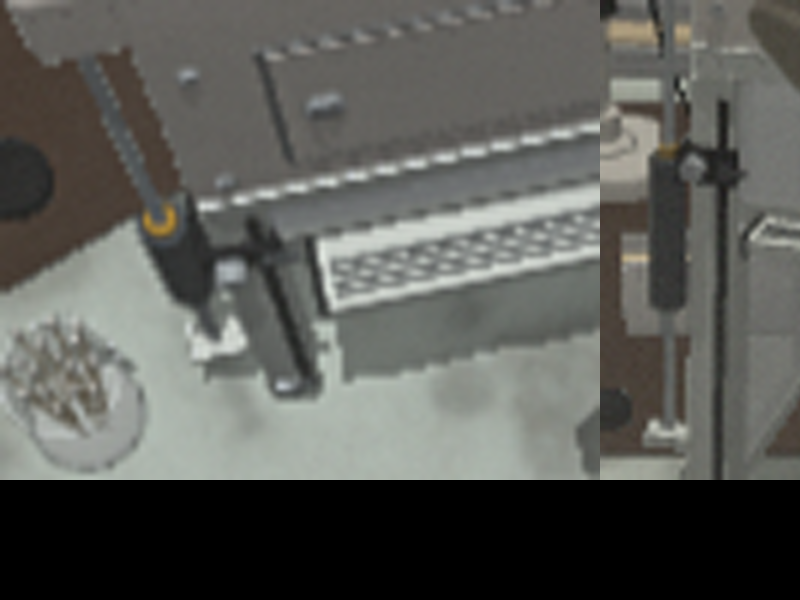

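Left panel (top view): lip front-left corner at (332,310), pointer clip at (265,245). Right panel (scene): lip corner at about (745,237), so z≈0.19, and pointer tip at about (744,173), so z≈0.217. That leaves roughly 27 mm. I've used my ten pictures, so I refine with pixel values.

Run:
```python
from h import *
b,e,cs=load('s4')
g=cv2.cvtColor(b,cv2.COLOR_RGB2GRAY)
print('cols',list(range(262,290)))
for r in range(156,184): print(r,*['%3d'%x for x in g[r,262:290]])
a,d,c=load('t4'); g=cv2.cvtColor(a,cv2.COLOR_RGB2GRAY)
print('top cols 228..252')
for r in range(152,176): print(r,*['%3d'%x for x in g[r,226:254]])
for n,P in (('corner',H(-.034,.095,.187)),('tip',H(-.023,.099,.217)),('ltop',H(-.018,.095,.187))): print(n,proj(cs,P),proj(c,P))
```

```text
cols [262, 263, 264, 265, 266, 267, 268, 269, 270, 271, 272, 273, 274, 275, 276, 277, 278, 279, 280, 281, 282, 283, 284, 285, 286, 287, 288, 289]
156  97 106 106 105 110  50  34 107  97 104 109 115 117 116 114 118 118 117 115 115 115 112 110 112 115 114 111  81
157  52  68  85  82  95  39  42 101  90 105 112 114 118 117 118 116 115 117 114 117 112 113 111 112 113 114 109 107
158  65  50  41  38  38  40  36  50  49 107 110 113 116 117 116 117 119 116 117 116 115 112 111 112 111 114 114 114
159 123  87  56  35  35  36  33  37  33 106 110 114 116 119 115 115 119 116 116 117 113 113 110 115 113 115 111 115
160 124 138  89  40  37  44  39  42  35 104 111 111 116 117 118 119 115 116 115 117 113 113 109 115 113 114 114 113
161  94 106 103  45  35  48  53  44  38  95 107 114 115 118 116 118 115 117 116 117 113 112 111 115 115 112 111 116
162  94  99  63  41  38  50  49  54  55  63  84 114 116 116 117 118 116 116 115 117 115 112 110 114 113 113 110 112
163  89  86  49  35  38  46  49  45  44  75  98 113 116 114 118 115 114 119 115 116 112 114 111 115 114 114 113 115
164  97  66  66  58  55  3
[... 4579 characters left out ...]
 116 112  57  89 173 161 136 111 101 101  99  99 101
172 111 116 140 109  86  88  89  89  95 101  60  39  64  95  90 111 113  82  75 104 102 100  99 102 103 105 109 112
173 114 134 199 158  97  85  88  90  98 102  78  43  47  90  90 102 137 137 135 136 113 111 109 109 109 109 109 112
174 101 155 206 201 119  85  90  92 100 100  99  55  40  66  89 106 165 185 185 181 119 111 112 110 110 110 109 112
175 101 197 204 201 154  95  93  97 100 100  99  68  45  62  91  92 124 182 184 182 119 109 110 113 113 111 112 113
corner [271.67098306 175.34457144] [244.18740136 170.55155817]
tip [271.8308687  162.36841809] [240.33565349 162.1285339 ]
ltop [273.74332605 173.13292594] [242.99974015 163.77219055]
```

Request:
carry_out:
  steps:
    - [[0, 0, 0], [-0.4, 0, -0.3], 255]
    - [[0, 0, 0], [-0.8, 0, -0.6], 255]
    - [[0, 0, 0], [-1.15, 0, -0.95], 255]
    - [[0, 0, 0], [-1.45, 0, -1.2], 255]
    - [[0, 0, 0], [-1.7, 0, -1.4], 255]
    - [[0, 0, 0], [-1.85, 0, -1.55], 255]
    - [[0, 0, 0], [-1.95, 0, -1.65], 255]
    - [[0, 0, 0], [-2, 0, -1.7], 255]

```text
clock: 9.5
tcp_pos: [0.6276, -0.103, 0.1812]
orientation: [0.42, -0.068, 0.904, 0.034]
wrist_force: [0.1, -0.9, -1.6]
finger_gap: -0.0003
grip_force: 0.8
```

Run:
```python
from st import *
p,q=st(50)
b,e,cs=snap('scene','s5')
g=cv2.cvtColor(b,cv2.COLOR_RGB2GRAY)
print('cols',list(range(266,284)))
for r in range(156,174): print(r,*['%3d'%x for x in g[r,266:284]])
for z in (.21,.215,.22): print(z,proj(cs,H(-.034,.095,z)),proj(cs,H(-.034,.095,z-.01)))
```

```text
9.5 hood [-0.0218 -0.0609  0.1812] q [-0.52  0.02 -0.84 -0.03  0.5  -0.47] F [ 0.1 -0.9 -1.6] roterr [ 0.3 -0.1 -0.1]
cols [266, 267, 268, 269, 270, 271, 272, 273, 274, 275, 276, 277, 278, 279, 280, 281, 282, 283]
156 112  50  34 111  96 107 112 116 118 118 117 114 116 117 115 114 115 112
157 102  48  35 100  87 108 110 111 115 116 115 114 118 116 112 115 111 113
158  38  41  36  49  49 102 117 116 116 118 117 115 118 118 116 114 111 112
159  35  31  37  37  35 103 107 109 113 117 115 115 113 119 119 118 118 114
160  35  43  42  34  29  94 101  99 100  95  96  97  97 102 106 108 116 116
161  37  48  55  42  36  91  96 100  90  70 102 102 102 106 101 100  99  99
162  37  49  53  56  56  60  81  94  57 101 123 114 115 118 120 121 111 104
163  36  44  48  40  42  71  83  65 100 174 121 120 116 138 148 159 114 110
164  49  38  30  42  52  93  66  81 183 115  79  68  72  74  80  86  76  76
165  87  42  32  72  83  80  48 138 175 155 117 115 119 118 113  99 107 100
166  84  44  40 101  98  78  65 121 136 153 160 169 174 177 178 151 150 146
167  87  38  36 101  97  78  60 111 106 112 115 111 104 113 122 127 139 155
168  85  43  31 100  96  83  66 106 108 102 108 110 111 112 116 113 115 113
169  86  47  46  99  98  96  84 104 106 109 107 108 109 112 105 109 108 111
170  90  46  48  99  97  96  95 106 112 115 116 115 113 108 108 103  99 100
171  85  40  43  95  96  93  96 112 113 116 116 117 117 115 117 116 102 101
172  87  46  53  96  97  95  97 110 115 115 113 117 115 116 115 116 103 104
173  86  46  48  98  97  94  98 105 121 123 122 122 123 122 120 114 106 104
0.21 [271.84496967 166.69327742] [271.7688508  170.47820485]
0.215 [271.88330541 164.78707507] [271.80681858 168.59029862]
0.22 [271.92182713 162.87162476] [271.84496967 166.69327742]
```

Request:
carry_out:
  steps:
    - [[0, 0, 0], [-0.1, 0, -0.05], 255]
    - [[0, 0, 0], [-0.15, 0, -0.1], 255]
    - [[0, 0, 0], [-0.2, 0, -0.15], 255]
    - [[0, 0, 0], [-0.2, 0, -0.17], 255]
    - [[0, 0, 0], [-0.2, 0, -0.17], 255]
    - [[0, 0, 0], [-0.2, 0, -0.17], 255]
    - [[0, 0, 0], [-0.2, 0, -0.17], 255]
    - [[0, 0, 0], [-0.2, 0, -0.17], 255]

```text
clock: 10.55
tcp_pos: [0.6275, -0.103, 0.1838]
orientation: [0.42, -0.068, 0.904, 0.034]
wrist_force: [-0.0, 0.7, -1.2]
finger_gap: 0.0001
grip_force: 0.6
```

Run:
```python
from st import *
p,q=st(50)
b,e,cs=snap('scene','s6')
g=cv2.cvtColor(b,cv2.COLOR_RGB2GRAY)
for r in range(158,172): print(r,*['%3d'%x for x in g[r,266:284]])
# retreat and chuck approach
print(rel(p,q,H(-.034,-.061,.13),ori(50)),rel(p,q,H(-.2,-.061,.13),ori(45)))
ch=toH([.4905,-.042,0]); print(ch)
print(rel(p,q,H(-.25,ch[1],.13),ori(45)))
```

```text
10.55 hood [-0.0218 -0.0609  0.1838] q [-0.52  0.02 -0.83 -0.03  0.5  -0.47] F [-0.   0.7 -1.2] roterr [ 0.3 -0.1 -0.1]
158  40  44  41  48  46 103 109 109 115 116 116 112 115 113 116 115 115 118
159  30  36  35  35  31  96  97 100 100  96  98  97 103 104 107 109 114 115
160  32  42  41  43  30  98  98 101  97  78  99 100 103  99  99  98 101  97
161  34  46  53  43  38  91  95  93  66 101 113 116 112 120 116 105 107 105
162  41  49  50  52  55  62  73  64 102 179 101 118 117 137 148 118 108 112
163  32  47  50  43  37  65  52  75 188 155  95  80  87  67  87  90  71  87
164  53  35  37  43  55  75  50 135 178 162 119 130 115 120 107  90  90  89
165  85  42  34  71  82  75  64 102 137 154 164 170 175 178 176 148 150 134
166  86  42  37 100  99  78  59 109 110 113 115 111 102 114 123 127 141 154
167  88  44  38  98  98  83  69 105 100 109 110 110 104 109 112 110 106 114
168  87  43  39  98  97  96  78  97 110 105 110 107 109 105 111 110 107 108
169  86  44  50 100  95  97  95 108 114 114 115 113 115 108 108 105  99 101
170  83  45  51  97  97  91  97 107 113 117 115 114 112 113 113 113 106 104
171  86  49  49  99  96  93  95 107 116 115 115 116 117 117 114 113 105 102
(array([ 4.9 , -0.03,  2.53]), array([ 0.3, -0.1, -0.1])) (array([ 1.559e+01,  1.000e-02, -1.016e+01]), array([ 0.3,  4.9, -0.1]))
[-0.14819487  0.01986907  0.        ]
(array([ 18.83,   8.11, -13.95]), array([ 0.3,  4.9, -0.1]))
```

The pixel rows put the lip top at about 0.2165 against the pointer's 0.217, so the window is level. Now I work out the retreat and the approach behind the chuck.

Run:
```python
from st import *
p,q=st(50)
for x,y,z,t in [(-.022,-.061,.155,50),(-.055,-.061,.145,50),(-.10,-.045,.14,40),(-.14,-.03,.135,30),(-.175,-.01,.13,20),(-.21,.01,.125,10),(-.24,.02,.12,0),(-.24,.02,.10,0)]: print(*[list(map(float,a)) for a in rel(p,q,H(x,y,z),ori(t))[::-1]])
```

```text
10.6 hood [-0.0218 -0.0609  0.1837] q [-0.52  0.02 -0.83 -0.03  0.5  -0.47] F [ 0.   0.1 -0.7] roterr [ 0.3 -0.1 -0.1]
[0.3, -0.1, -0.1] [2.21, -0.02, 1.84]
[0.3, -0.1, -0.1] [5.1, -0.02, -0.04]
[0.3, 9.9, -0.1] [8.38, 1.59, -3.15]
[0.3, 19.9, -0.0] [11.35, 3.1, -5.88]
[0.3, 29.9, -0.0] [13.99, 5.1, -8.23]
[0.3, 39.9, 0.0] [16.63, 7.11, -10.57]
[0.3, 49.9, 0.0] [18.95, 8.12, -12.54]
[0.3, 49.9, 0.0] [20.47, 8.11, -11.25]
```

Request:
carry_out:
  steps:
    - [[0, 0, 0], [2.2, 0, 1.8], 255]
    - [[0, 0, 0], [5.1, 0, 0], 255]
    - [[0, 10, 0], [8.4, 1.6, -3.1], 255]
    - [[0, 20, 0], [11.4, 3.1, -5.9], 150]
    - [[0, 30, 0], [14, 5.1, -8.2], 150]
    - [[0, 40, 0], [16.6, 7.1, -10.6], 150]
    - [[0, 50, 0], [19, 8.1, -12.5], 150]
    - [[0, 50, 0], [20.5, 8.1, -11.2], 150]

```text
clock: 11.6
tcp_pos: [0.402, -0.0553, 0.1005]
orientation: [-0.001, -0.077, 0.997, 0.002]
wrist_force: [1.2, 0.1, 0.9]
finger_gap: 0.035
grip_force: 0.0
```

Run:
```python
from st import *
p,q=st(0); s=env.get_state(); print(s['finger_gap'])
a,d,c=snap('top','t7')
# chuck centre: dark circle in region
b=load('top0')[0]
for n,im in (('before',b),('now',a)):
    g=cv2.cvtColor(im,cv2.COLOR_RGB2GRAY)[205:245,265:310]; m=(g<85).astype(np.uint8)
    k,l,stt,ce=cv2.connectedComponentsWithStats(m); i=1+np.argmax(stt[1:,4]); print(n,ce[i]+[265,205],stt[i])
b2,e,cs=snap('scene','s7'); g=cv2.cvtColor(b2,cv2.COLOR_RGB2GRAY)
for r in range(159,170): print(r,*['%3d'%x for x in g[r,268:282]])
for x,y,z,t in [(-.24,.02,.06,0),(-.24,.02,.02,0),(-.2,.02,.02,5),(-.18,.02,.02,8)]: print(*[list(map(float,a)) for a in rel(p,q,H(x,y,z),ori(t))[::-1]])
```

```text
11.6 hood [-0.2376  0.02    0.1005] q [-0.34  0.08 -0.58  0.91  0.   -0.49] F [1.2 0.1 0.9] roterr [ 0.2 -0.1  0.3]
0.03503308695334479
before [285.71621622 223.96216216] [  8   7  26  27 370]
now [281.61538462 217.61538462] [15  8  4 10 13]
159  95  93  93  91  91  86  83  75  78  73  75  77  78  79
160  90  92  90  94  94  94  95  98  95  97  95  90  95  96
161  84  85  80  85  83  85  87  86  85  86  87  83  85  84
162  80  84  86  84  83  86  84  85  85  84  84  84  82  85
163  80  81  79  81  82  80  82  81  85  85  82  85  79  83
164  53  52  60  61  67  66  69  71  68  74  73  69  67  66
165  52  55  59  55  58  53  48  53  52  51  50  52  48  54
166  58  54  52  50  52  52  52  53  54  54  52  52  58  54
167  56  58  56  54  54  55  58  57  59  60  57  61  58  60
168  50  54  56  54  53  58  54  53  54  54  54  53  56  54
169  51  58  55  52  53  58  54  54  50  56  56  55  53  52
[0.2, -0.1, 0.3] [0.23, -0.01, 4.05]
[0.2, -0.1, 0.3] [0.23, -0.02, 8.05]
[0.2, -5.1, 0.3] [-3.77, -0.04, 8.05]
[0.2, -8.1, 0.2] [-5.77, -0.05, 8.05]
```

Request:
carry_out:
  steps:
    - [[0, 0, 0], [0.2, 0, 4], 150]
    - [[0, 0, 0], [0.2, 0, 7], 150]
    - [[0, 0, 0], [0.2, 0, 8.1], 150]
    - [[0, 0, 0], [-0.8, 0, 8.1], 150]
    - [[0, -1, 0], [-2, 0, 8.1], 150]
    - [[0, -3, 0], [-3.2, 0, 8.1], 150]
    - [[0, -5, 0], [-4.1, 0, 8.1], 150]
    - [[0, -6, 0], [-4.9, 0, 8.1], 150]

```text
clock: 12.7
tcp_pos: [0.4482, -0.0477, 0.0185]
orientation: [0.052, -0.076, 0.996, 0.006]
wrist_force: [-0.4, -0.2, 0.6]
finger_gap: 0.035
grip_force: 0.0
```

Run:
```python
from st import *
p,q=st(6)
for x,t in [(-.17,9),(-.155,13),(-.14,17),(-.125,20),(-.11,23),(-.095,26),(-.08,29),(-.065,32)]: print(*[list(map(float,a)) for a in rel(p,q,H(x,.018,.02),ori(t))[::-1]])
```

```text
12.7 hood [-0.1909  0.0206  0.0185] q [-0.32  0.2  -0.7   0.58  0.05 -0.47] F [-0.4 -0.2  0.6] roterr [ 0.2 -0.   0.1]
[0.2, -3.0, 0.1] [-2.09, -0.26, 0.07]
[0.2, -7.0, 0.1] [-3.58, -0.26, 0.22]
[0.3, -11.0, 0.1] [-5.08, -0.27, 0.38]
[0.3, -14.0, 0.1] [-6.57, -0.27, 0.54]
[0.3, -17.0, 0.1] [-8.06, -0.27, 0.69]
[0.3, -20.0, 0.1] [-9.55, -0.28, 0.85]
[0.3, -23.0, 0.1] [-11.04, -0.28, 1.0]
[0.3, -26.0, 0.0] [-12.53, -0.28, 1.16]
```

Request:
carry_out:
  steps:
    - [[0, -1, 0], [-0.6, 0, 0], 150]
    - [[0, -3, 0], [-1.3, 0, 0], 150]
    - [[0, -5, 0], [-2.2, 0, 0.1], 150]
    - [[0, -8, 0], [-3.3, 0, 0.2], 150]
    - [[0, -10, 0], [-4.5, 0, 0.3], 150]
    - [[0, -13, 0], [-5.7, 0, 0.4], 150]
    - [[0, -15, 0], [-6.9, 0, 0.5], 150]
    - [[0, -17, 0], [-8, 0, 0.6], 150]

```text
clock: 13.7
tcp_pos: [0.5265, -0.0354, 0.0198]
orientation: [0.197, -0.074, 0.977, 0.017]
wrist_force: [-2.5, -0.2, -0.6]
finger_gap: 0.035
grip_force: 0.9
```

Run:
```python
from st import *
p,q=st(23)
a,d,c=snap('top','t8'); P=[]
v,u=np.nonzero(d>0)
r=np.stack([(u-c['cx'])/c['fx'],-(v-c['cy'])/c['fy'],-np.ones(len(u))],1)*d[v,u][:,None]
P=toH(RQ(c['orientation']).apply(r)+c['origin'])
m=(P[:,2]>.034)&(P[:,2]<.052)&(P[:,0]>-.12)&(P[:,0]<-.03)&(abs(P[:,1])<.07); Q=P[m]; print(len(Q),Q.min(0),Q.max(0),np.median(Q,0))
for x,t in [(-.095,26),(-.08,29),(-.065,32),(-.05,35),(-.035,38),(-.02,41),(-.005,43),(.01,45),(.02,45)]: print(x,*[list(map(float,a)) for a in rel(p,q,H(x,.02,.02),ori(t))[::-1]])
```

```text
13.7 hood [-0.1117  0.021   0.0198] q [-0.33  0.18 -0.83  0.21  0.18 -0.44] F [-2.5 -0.2 -0.6] roterr [ 0.3 -0.2 -0. ]
507 [-0.11217745 -0.01067567  0.03456648] [-0.04209151  0.05621979  0.05003684] [-0.078729    0.02075047  0.04163993]
-0.095 [0.3, -3.2, -0.0] [-1.54, -0.1, 0.63]
-0.08 [0.3, -6.2, -0.0] [-2.92, -0.11, 1.21]
-0.065 [0.3, -9.2, -0.0] [-4.31, -0.11, 1.79]
-0.05 [0.3, -12.2, -0.0] [-5.69, -0.11, 2.38]
-0.035 [0.3, -15.2, -0.0] [-7.07, -0.12, 2.96]
-0.02 [0.3, -18.2, -0.0] [-8.45, -0.12, 3.54]
-0.005 [0.3, -20.2, -0.1] [-9.84, -0.12, 4.12]
0.01 [0.3, -22.2, -0.1] [-11.22, -0.12, 4.7]
0.02 [0.3, -22.2, -0.1] [-12.14, -0.13, 5.09]
```

Request:
carry_out:
  steps:
    - [[0, -2, 0], [-0.9, 0, 0.4], 150]
    - [[0, -4, 0], [-1.8, 0, 0.75], 150]
    - [[0, -6, 0], [-2.7, 0, 1.1], 150]
    - [[0, -8, 0], [-3.7, 0, 1.55], 150]
    - [[0, -10, 0], [-4.7, 0, 1.95], 150]
    - [[0, -12, 0], [-5.7, -0.1, 2.4], 150]
    - [[0, -14, 0], [-6.6, -0.1, 2.75], 150]
    - [[0, -16, 0], [-7.5, -0.1, 3.15], 150]

```text
clock: 14.75
tcp_pos: [0.6071, -0.0242, 0.0199]
orientation: [0.331, -0.071, 0.941, 0.027]
wrist_force: [-1.5, -0.7, -0.7]
finger_gap: 0.0351
grip_force: 0.8
```

Run:
```python
from st import *
p,q=st(39)
for x,t in [(-.01,43),(.01,45),(.022,45),(.025,45)]: print(x,*[list(map(float,a)) for a in rel(p,q,H(x,.02,.02),ori(t))[::-1]])
```

```text
14.75 hood [-0.0302  0.02    0.0199] q [-0.32  0.27 -0.94 -0.26  0.29 -0.37] F [-1.5 -0.7 -0.7] roterr [ 0.3 -0.2 -0.1]
-0.01 [0.3, -4.2, -0.1] [-1.58, -0.01, 1.26]
0.01 [0.3, -6.2, -0.1] [-3.14, -0.01, 2.51]
0.022 [0.3, -6.2, -0.1] [-4.07, -0.01, 3.26]
0.025 [0.3, -6.2, -0.1] [-4.31, -0.01, 3.45]
```

Request:
carry_out:
  steps:
    - [[0, -1, 0], [-0.6, 0, 0.5], 150]
    - [[0, -2, 0], [-1.2, 0, 0.95], 150]
    - [[0, -3, 0], [-1.8, 0, 1.45], 150]
    - [[0, -4, 0], [-2.5, 0, 2], 150]
    - [[0, -5, 0], [-3.1, 0, 2.5], 150]
    - [[0, -6, 0], [-3.7, 0, 2.95], 150]
    - [[0, -6, 0], [-4.2, 0, 3.35], 150]
    - [[0, -6, 0], [-4.5, 0, 3.6], 150]

```text
clock: 15.75
tcp_pos: [0.6654, -0.0156, 0.0209]
orientation: [0.38, -0.07, 0.922, 0.031]
wrist_force: [-1.9, -1.1, -1.2]
finger_gap: 0.0352
grip_force: 0.8
```

Run:
```python
from st import *
p,q=st(45); print(p)
for x,z,t in [(-.02,.02,45),(-.06,.02,45),(-.1,.03,40),(-.14,.05,30),(-.18,.08,20),(-.2,.1,10),(-.22,.12,5)]: print(x,*[list(map(float,a)) for a in rel(p,q,H(x,.02,z),ori(t))[::-1]])
w,d,c=snap('wrist','w9')
v,u=np.nonzero(d>0)
r=np.stack([(u-c['cx'])/c['fx'],-(v-c['cy'])/c['fy'],-np.ones(len(u))],1)*d[v,u][:,None]
P=toH(RQ(c['orientation']).apply(r)+c['origin'])
m=(P[:,2]>.03)&(P[:,2]<.055)&(P[:,0]>.02)&(P[:,0]<.14)&(abs(P[:,1])<.08); Q=P[m]; print(len(Q),Q.min(0),Q.max(0))
```

```text
15.75 hood [0.0287 0.0199 0.0209] q [-0.28  0.37 -0.91 -0.45  0.3  -0.31] F [-1.9 -1.1 -1.2] roterr [ 0.3 -0.1 -0.1]
[ 0.66537154 -0.01558053  0.02091588]
-0.02 [0.3, -0.1, -0.1] [3.51, 0.03, -3.37]
-0.06 [0.3, -0.1, -0.1] [6.35, 0.04, -6.19]
-0.1 [0.3, 4.9, -0.1] [8.48, 0.05, -9.72]
-0.14 [0.3, 14.9, -0.0] [9.9, 0.07, -13.96]
-0.18 [0.3, 24.9, -0.0] [10.62, 0.09, -18.91]
-0.2 [0.3, 34.9, 0.0] [10.62, 0.1, -21.74]
-0.22 [0.3, 39.9, 0.0] [10.63, 0.11, -24.57]
2721 [ 0.02002146 -0.00638099  0.03000139] [0.09457991 0.04318774 0.04574112]
```

Request:
carry_out:
  steps:
    - [[0, 0, 0], [0.8, 0, -0.8], 150]
    - [[0, 0, 0], [3.5, 0, -3.4], 150]
    - [[0, 0, 0], [6.3, 0, -6.2], 150]
    - [[0, 5, 0], [8.5, 0, -9.7], 150]
    - [[0, 15, 0], [9.9, 0, -14], 150]
    - [[0, 25, 0], [10.6, 0, -18.9], 150]
    - [[0, 35, 0], [10.6, 0, -21.7], 150]
    - [[0, 40, 0], [10.6, 0, -24.6], 150]

```text
clock: 16.8
tcp_pos: [0.4175, -0.054, 0.1225]
orientation: [0.041, -0.076, 0.996, 0.005]
wrist_force: [1.3, -0.3, -1.1]
finger_gap: 0.0355
grip_force: 0.0
```

Request:
carry_out:
  steps:
    - [[0, 0, 0], [0, 4, -1], 150]
    - [[0, 0, 0], [0, 8, -2], 150]
    - [[0, 0, 0], [0, 13, -4], 150]
    - [[0, 0, 0], [0, 18, -6], 150]
    - [[0, 0, 0], [0, 23, -6], 150]
    - [[0, 0, 0], [0, 28, -6], 150]
    - [[0, 0, 0], [0, 31, -6], 150]
    - [[0, 0, 0], [0, 31, -6], 150]

```text
clock: 17.8
tcp_pos: [0.3665, 0.2531, 0.1815]
orientation: [0.043, -0.078, 0.996, 0.006]
wrist_force: [0.2, -0.3, 0.5]
finger_gap: 0.0351
grip_force: 0.0
```

Run:
```python
from st import *
p,q=st(5)
b,e,cs=snap('scene','s10'); g=cv2.cvtColor(b,cv2.COLOR_RGB2GRAY)
for r in range(158,171): print(r,*['%3d'%x for x in g[r,266:284]])
a,d,c=snap('top','t10')
b0=load('top0')[0]; df=cv2.absdiff(a,b0).max(2)
for n,(u,v) in dict(pot=(202,184),syr=(171,208),tw=(222,286),tape=(357,279),bottle=(396,241),red=(350,185),loupe=(165,167),loupe2=(147,162)).items(): print(n,int(df[v-8:v+9,u-8:u+9].mean()))
x=H(.061,.02,.044); u,v=proj(cs,x).round().astype(int); print('chuck px',u,v,'before/after',load('scene0')[0][v-2:v+3,u-4:u+5].mean((0,1)),b[v-2:v+3,u-4:u+5].mean((0,1)))
v,u=np.nonzero(e>0)
r=np.stack([(u-cs['cx'])/cs['fx'],-(v-cs['cy'])/cs['fy'],-np.ones(len(u))],1)*e[v,u][:,None]
P=toH(RQ(cs['orientation']).apply(r)+cs['origin'])
m=(P[:,2]>.02)&(P[:,2]<.055)&(P[:,0]>-.03)&(P[:,0]<.14)&(abs(P[:,1])<.08); Q=P[m]; print(len(Q),*( [Q.min(0),Q.max(0)] if len(Q) else []))
```

```text
17.8 hood [-0.2267  0.3302  0.1815] q [ 0.44  0.02 -0.44  1.03 -0.02  0.28] F [ 0.2 -0.3  0.5] roterr [ 0.3 -0.1  0.3]
158  42  42  33  51  48 104 104 107 111 113 116 114 111 117 116 113 119 117
159  33  35  34  34  36  98 100  97  96  94  97  98 101 102 104 107 114 115
160  39  38  40  40  33  93  97 102  94  78 100 102  99  98 101  96  98  95
161  33  54  55  47  43  88  95  93  67 101 113 112 113 117 118 105 107 101
162  33  52  52  52  54  61  79  67  98 180 103 119 114 135 143 115 108 111
163  34  47  49  46  42  64  54  75 184 155  96  78  68  64  85  90  72  84
164  54  32  36  38  53  76  46 133 174 160 117 129 115 108 106  97  92  84
165  84  43  32  72  82  76  64 103 134 151 157 168 173 175 175 145 149 132
166  88  42  36  99  95  78  62 110 110 112 113 109 101 113 119 107 136 156
167  84  38  40 101  96  82  65 102 103 110 108 111 103 113 112 112 104 112
168  82  42  43 100  95  93  82 103 106 104 108 107 110 107 104 105 110 107
169  85  46  48  98  98  93  95 108 113 112 114 114 113 112 110 101  97 100
170  85  46  50  97  97  95  96 107 111 113 111 112 110 114 111 113 102 101
pot 6
syr 7
tw 6
tape 7
bottle 7
red 7
loupe 4
loupe2 3
chuck px 307 214 before/after [95.93333333 98.17777778 91.91111111] [63.51111111 64.95555556 62.6       ]
347 [ 0.02448755 -0.01438509  0.0202362 ] [0.09318599 0.05355045 0.04495893]
```

```bash
python3 -c "
from workcell import env
print(env.hand_in())"
```

```text
the job is handed in; nothing more can be done
None
```

The job is handed in, though I got no verdict back: the fan button was pressed to its stop, the lip measured level with the pointer (about 0.217 m each), the chuck stands about 59 mm behind the window, and nothing else moved in the before/after camera comparison.

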